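# Stack leaded panels to dry under a weight

## Task

Stack the two freshly cemented little leaded panels to dry flat under the weight. First lift the solder reel off the blue panel and stand it upright in the round green dish; then, on the felt-topped pressing board, stack the blue panel, the cork board, the red panel and last the iron weight, in that order from the bottom, each lying flat, centred on the pressing board and with its long side along the board's long side. Set every piece down gently without dropping it, let go of everything, and do not disturb the flux jar, the nail tin or the lead knife.

Things in the scene. Friction and masses are not known exactly. Their poses are not given: they have to be found in the camera images.
- press_board: the pressing board, fixed to the bench: a plywood slab with grey felt on top, 130 mm long (its x axis) x 90 mm wide (its y axis) x 18 mm high, flat on top. Origin: centre of its underside; its top is 18 mm above that, z up.
- dish: round green shallow dish, fixed to the bench: 90 mm across, rim 10 mm high, inner floor 5 mm above the bench and at least 76 mm across. Origin: centre of its underside.
- reel: solder reel: upright cylinder 53 mm in diameter, 45 mm high, yellow end discs and grey wire, 0.2 to 0.31 kg. Origin: centre of its underside, z along its axis, up. At the start it stands on top of the blue panel, up to 20 mm from that panel's middle.
- blue_panel: small leaded glass panel of blue glass with grey lead frame and lines, 100 mm long (x axis) x 56 mm wide (y axis) x 18 mm thick, lying flat; a plain block with straight sides, so grasp it across the 56 mm. Origin: centre of its underside. 0.14 to 0.23 kg.
- cork_board: separating board of light wood faced with brown cork on top and bottom, no pattern, 100 mm long (x axis) x 56 mm wide (y axis) x 18 mm thick, lying flat; a plain block with straight sides, so grasp it across the 56 mm. Origin: centre of its underside. About 0.06 kg.
- red_panel: small leaded glass panel of red glass with grey lead frame and lines, 100 mm long (x axis) x 56 mm wide (y axis) x 18 mm thick, lying flat; a plain block with straight sides, so grasp it across the 56 mm. Origin: centre of its underside. 0.14 to 0.23 kg.
- weight: black cast-iron weight: flat block 80 mm long (x axis) x 50 mm wide (y axis) x 24 mm high, with an upright light-wood grip bar on top, 60 mm long (along x), 16 mm thick (along y), from 24 to 60 mm height. Grasp the bar across its 16 mm. 0.58 to 0.9 kg. Origin: centre of its underside.
- flux_jar: bystander: amber glass jar with black lid and paper label, 48 mm across, 60 mm high, standing loose. Origin: centre of its underside. Leave alone.
- nail_tin: bystander: round open aluminium tin of dark nails, 60 mm across, 24 mm high, loose. Origin: centre of its underside. Leave alone.
- lead_knife: bystander: knife with a wooden handle and steel blade, about 200 mm long along its x axis (handle to -x), 26 mm wide, 20 mm high, lying loose beyond the work. Origin: on its underside near the middle of its length. Leave alone.

How it is judged (in metres and radians):
On the way, in this order (a step that is already met when the one before it is completed fails the run):
1. the reel stands in the dish (horizontal distance between reel and dish below 0.016 m and z of reel in the frame of dish between 0.001 and 0.009 m and angle between reel's own z axis and vertical below 0.1 rad), for 0.2 s.
2. the blue panel lies flat, centred and aligned, on the pressing board (x of blue_panel in the frame of press_board between -0.015 and 0.015 m and y of blue_panel in the frame of press_board between -0.015 and 0.015 m and z of blue_panel in the frame of press_board between 0.013 and 0.023 m and angle between blue_panel's own z axis and vertical below 0.1 rad and angle between the x axis of blue_panel and the x axis of press_board, either way round below 0.2 rad), for 0.2 s.
3. the cork board lies flat, centred and aligned, on the blue panel (x of cork_board in the frame of press_board between -0.015 and 0.015 m and y of cork_board in the frame of press_board between -0.015 and 0.015 m and z of cork_board in the frame of press_board between 0.031 and 0.041 m and angle between cork_board's own z axis and vertical below 0.1 rad and angle between the x axis of cork_board and the x axis of press_board, either way round below 0.2 rad), for 0.2 s.
4. the red panel lies flat, centred and aligned, on the cork board (x of red_panel in the frame of press_board between -0.015 and 0.015 m and y of red_panel in the frame of press_board between -0.015 and 0.015 m and z of red_panel in the frame of press_board between 0.049 and 0.059 m and angle between red_panel's own z axis and vertical below 0.1 rad and angle between the x axis of red_panel and the x axis of press_board, either way round below 0.2 rad), for 0.2 s.
5. the weight lies flat, centred and aligned, on the red panel (x of weight in the frame of press_board between -0.015 and 0.015 m and y of weight in the frame of press_board between -0.015 and 0.015 m and z of weight in the frame of press_board between 0.067 and 0.077 m and angle between weight's own z axis and vertical below 0.1 rad and angle between the x axis of weight and the x axis of press_board, either way round below 0.2 rad), for 0.2 s.
At the end, for the whole second after the job is handed in: Reel upright in the dish, within 16 mm of its centre. On the board from the bottom: blue panel, cork board, red panel, weight; each flat, within 15 mm of the board's centre along and across, long axis within 0.2 rad of the board's, height within 5 mm. All released and at rest (all of step 1 and all of step 2 and all of step 3 and all of step 4 and all of step 5 and linear speed of each of blue_panel, cork_board, red_panel, weight, reel below 0.02 m/s and angular speed of each of blue_panel, cork_board, red_panel, weight, reel below 0.2 rad/s); the robot touches nothing.
It fails at once if the flux jar, nail tin or lead knife is moved more than 15 mm or tipped (distance of any of flux_jar, nail_tin, lead_knife from where it was at the start of the episode above 0.015 m or angle between any of flux_jar, nail_tin, lead_knife's own z axis and vertical above 0.25 rad).
It fails at once if a thing is dropped (it falls freely, faster than 0.5 m/s, some 13 mm) ((contact force between the fingers and blue_panel below 0.1 N and linear speed of blue_panel above 0.5 m/s) or (contact force between the fingers and cork_board below 0.1 N and linear speed of cork_board above 0.5 m/s) or (contact force between the fingers and red_panel below 0.1 N and linear speed of red_panel above 0.5 m/s) or (contact force between the fingers and weight below 0.1 N and linear speed of weight above 0.5 m/s) or (contact force between the fingers and reel below 0.1 N and linear speed of reel above 0.5 m/s)).
It also fails if it takes over 144 s, if anything falls off the work surface, if the arm or the gripper's body presses on something with over 40 N, if the wrist force passes 120 N, or if a joint passes its speed limit or range.

## Robot

A 6-joint arm with a two-finger parallel gripper is mounted at the origin on the work surface. World frame = base frame: x ahead of the robot, y to its left, z up, the work surface at z = 0. Lengths are in mm, angles in rad, forces in N, time in s.
With the tool pointing down it reaches from about 350 to 975 mm from the base axis. Payload 7.1 kg.
Tool frame: the origin (TCP) lies between the finger pads; the fingertips stand 19 mm ahead of it and the grasp point (between the pads) is the TCP (ctrl.tcp_to_tips is the distance from the TCP to the fingertips, in mm); z points along the fingers, y is the line along which they close (so a half turn about z gives the same grasp; the last joint's range is limited). The gripper opens to 88 mm and grips with 3 to 60 N. Pads are 20 mm wide; open, the fingers measure 115 mm over their backs; the gripper's body (75 mm by 178 mm) begins 61 mm behind the grasp point.
Start: joints at [-1.126, 0.423, 1.63, -0, 1.089, -0.019], TCP at [279.608, -558.949, 241.675] pointing down, gripper open.
Joint ranges: [-3, 3], [-0.9, 2.11], [0.09, 2.58], [-1.31, 4.45], [0.11, 2.69], [-2.54, 2.54]. Speed limits (rad/s): [2.39, 2.39, 3.01, 3.14, 3.14, 3.14].

## Interface

Orientations are given as a rotation vector (axis times angle).
In Python, from workcell import status, optics, ctrl gives the robot as it stands. The module is installed in compiled form; this text tells all that it offers.
- The arm moves only by the shell command python3 -m inch 'ROWS'. ROWS is JSON, a list that holds one entry, the list of rows, each a list of 7 numbers: the shift along the tool's x, y, z in mm, then the turn, a rotation vector about the tool's x, y, z in rad, then the opening in per cent of the stroke, from 0 (shut) to 100 (fully open). A call has 1 to 20 rows; each row is the pose to reach, as a shift and turn from the pose commanded when the call began, along the tool's axes at that moment; what a row does not reach only later rows make up. A row lasts 1/10 s, in which the tool goes at most 50 mm and 8.59 degrees, less where a joint would pass 70% of its speed; a pose out of reach is approached as far as the arm can. A call with a gripper value outside its range is refused whole. The fingers move at their own pace and stop on an object; the grip force is fixed at half the most. Time passes only in rows, so rows that repeat a pose let the fingers close. It gives the time, the measured TCP pose, the force, the opening and the grip force at its end, in the units of the state.
- status.get_obs(): the state, without advancing time (a new reading comes with each control period).
- optics.get_image(name): name is "scene" or "top" or "wrist"; returns a dict with "frame" (384x512x3 uint8, red, green, blue), "fx", "fy", "cx", "cy" (pixels), "rvec" (rotation vector, rad) and "tvec" (3), from world to camera coordinates, as OpenCV has them; the wrist camera has in their place "hand_eye" (4x4, takes a point from camera to tool coordinates, whose origin is the TCP and whose axes are the flange's). Camera axes: x right, y down, z forward; pixel columns grow to the right and rows downward; lengths in mm; the calibration is good to about 2 mm. A picture is of the moment at which its call begins: read the wrist's pose just before it. There is no depth.
- ctrl.close_job(): hands the job in; it is judged then, once.
The state is a dict: "t": time; "qpos": joint angles; "qvel": joint speeds; "joint_torque": joint torques, N m; "ee_pos": TCP position; "orientation": TCP orientation; "ft_force": force on the tool from outside, world axes, zero at the start; "moment": the same for the moment, N m; "width": finger opening in mm; "grasp_force": force on a finger pad.
Only numpy, scipy, OpenCV 4.12 (cv2) and the standard library are available. Lean on these libraries where they do the work, as an engineer would, in place of code of your own. Each camera call takes 0.05 s, during which the arm holds its last target. There are 200 camera calls.

## Working session

There is one attempt and no reset: what is moved stays moved. The work goes in short steps, Python scripts to look and compute and a shell command to move; the robot and the scene stay as the last step left them, time stands still between calls to the robot, and variables do not carry over. Pictures are saved under pics/ and viewed, at most 14 in all, crops included, and the job is handed in when it is done.

```bash
mkdir -p pics; cat > h.py <<'E'
import numpy as np, cv2
from workcell import status, optics, ctrl
from scipy.spatial.transform import Rotation as R
def snap(name,fn):
    o=status.get_obs(); im=optics.get_image(name); im['o']=o
    cv2.imwrite('pics/'+fn+'.png',im['frame'][...,::-1]); 
    np.save('pics/'+fn+'.npy',im,allow_pickle=True); return im
def load(fn): return np.load('pics/'+fn+'.npy',allow_pickle=True).item()
def px2w(im,uv,z):
    """pixel -> world point at height z"""
    d=np.array([(uv[0]-im['cx'])/im['fx'],(uv[1]-im['cy'])/im['fy'],1.])
    if 'rvec' in im:
        Rm=R.from_rotvec(np.ravel(im['rvec'])).as_matrix(); c=-Rm.T@np.ravel(im['tvec']); d=Rm.T@d
    else:
        Rt=R.from_rotvec(im['o']['orientation']).as_matrix(); H=np.array(im['hand_eye'])
        c=Rt@H[:3,3]+im['o']['ee_pos']; d=Rt@H[:3,:3]@d
    return c+d*(z-c[2])/d[2]
def show(fn,crop=None,s=1):
    f=cv2.imread('pics/'+fn+'.png')
    if crop: x0,y0,x1,y1=crop; f=f[y0:y1,x0:x1]
    f=cv2.resize(f,None,fx=s,fy=s,interpolation=cv2.INTER_CUBIC); cv2.imwrite('pics/'+fn+'_v.png',f)
def rows(p,yaw=None):
    """shift in tool axes to world point p; turn of tool z to make tool y at world angle yaw"""
    o=status.get_obs(); Rt=R.from_rotvec(o['orientation']).as_matrix()
    s=Rt.T@(np.array(p)-o['ee_pos']); y=Rt[:,1]; cur=np.arctan2(y[1],y[0]); t=None
    if yaw is not None:
        t=-(yaw-cur); t=(t+np.pi/2)%np.pi-np.pi/2
    print('shift',s.round(1),'turn z',t,'ee',np.round(o['ee_pos'],1),'q6',round(o['qpos'][5],2),'tilt',Rt[:,2].round(3))
E
python3 - <<'E'
from h import *
for n in ('top','scene'):
    im=snap(n,n+'0'); print(n,im['fx'],im['rvec'],im['tvec'])
show('top0',None,1.5)
print({k:np.round(v,3) for k,v in status.get_obs().items()})
rows([500,0,200],0)
E
```

```text
top 353.1163369600332 [ 2.10906156 -2.14570891  0.17719537] [ 27.64786326 590.73177211 774.54679893]
scene 437.32380648295356 [ 2.35627267  1.10414424 -0.32725971] [-412.52235241 -382.458486   1366.92720837]
{'t': np.float64(0.1), 'qpos': array([-1.126,  0.424,  1.631, -0.   ,  1.089, -0.019]), 'qvel': array([ 0.   , -0.002, -0.003, -0.   ,  0.001,  0.   ]), 'joint_torque': array([-0.0000e+00, -5.4561e+01, -2.7432e+01,  6.5000e-02,  1.9000e-02,
       -0.0000e+00]), 'ee_pos': array([ 279.403, -558.534,  240.981]), 'orientation': array([-3.056, -0.722,  0.   ]), 'ft_force': array([ 0.483, -0.368,  0.014]), 'moment': array([ 0.033, -0.038,  0.033]), 'grasp_force': np.float64(0.0), 'width': np.float64(88.082)}
shift [ 447.1 -400.8   41.5] turn z -1.1070158827906176 ee [ 279.4 -558.5  241. ] q6 -0.02 tilt [-0.001  0.001 -1.   ]
```

View pics/top0_v.png

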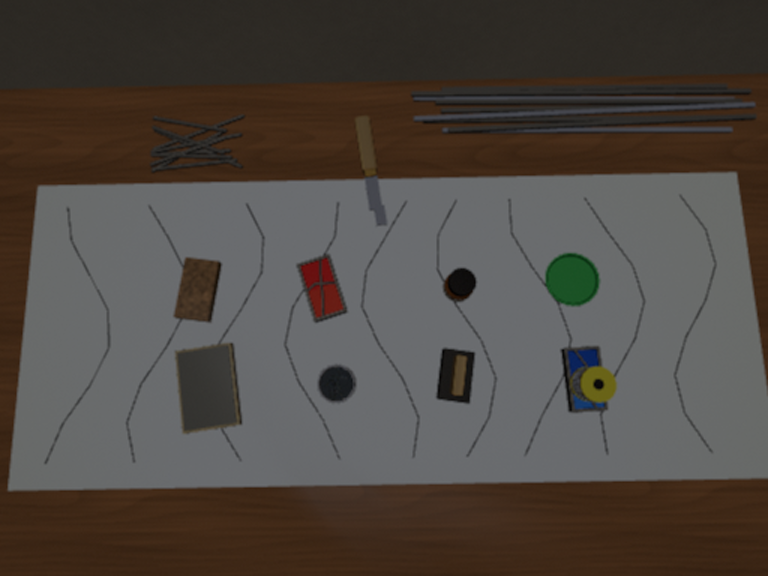

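View pics/scene0.png

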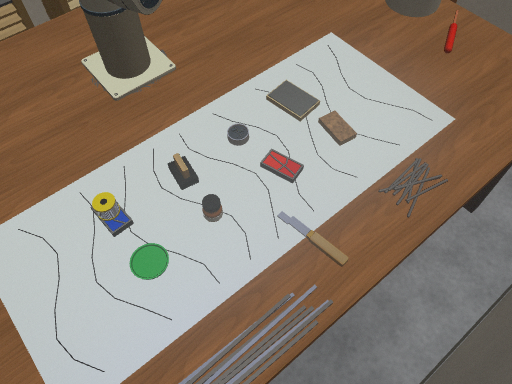

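The top view (scaled 1.5×) shows cork (197,290), board (208,388), red (322,288), tin (337,383), jar (460,283), weight (456,376), dish (572,279), and the blue panel at (585,380) with the reel on it at (599,384). I'll take enlarged crops of it for the corners.

```bash
python3 - <<'E'
from h import *
import shutil
f=cv2.imread('pics/top0.png'); f=cv2.convertScaleAbs(f,alpha=1.8)
a=cv2.resize(f[160:300,105:255],None,fx=4,fy=4,interpolation=cv2.INTER_CUBIC)
b=cv2.resize(f[160:290,280:430],None,fx=4,fy=4,interpolation=cv2.INTER_CUBIC)
cv2.imwrite('pics/ca.png',a);cv2.imwrite('pics/cb.png',b)
E
```

```text
(no output)
```

View pics/ca.png

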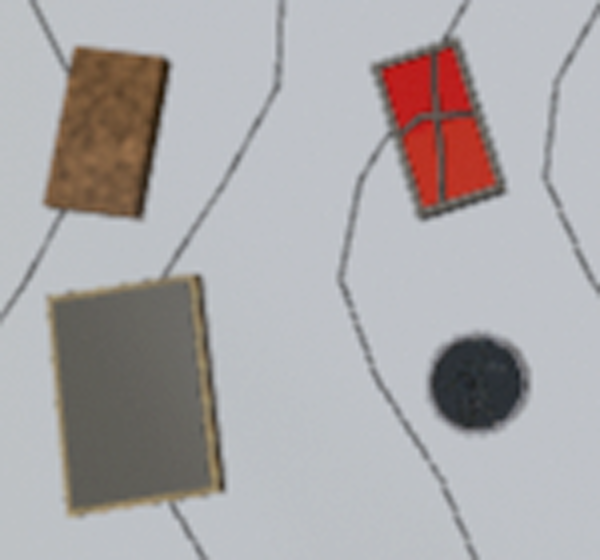

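View pics/cb.png

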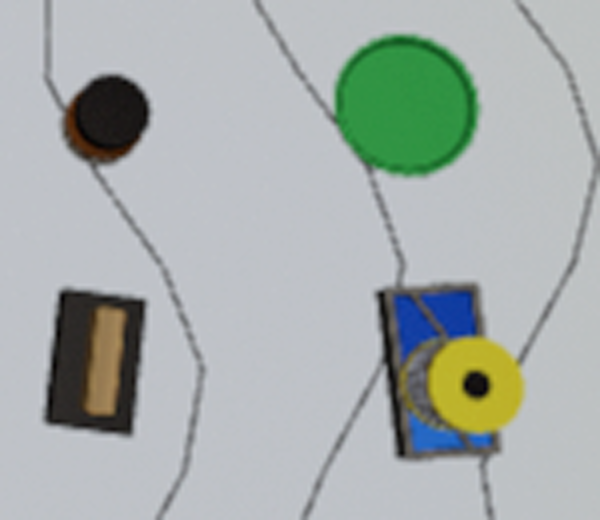

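Corners read from the crops; now turning them into positions.

```bash
python3 - <<'E'
from h import *
im=load('top0')
def w(p,o,z): return px2w(im,(p[0]/4+o[0],p[1]/4+o[1]),z)[:2]
A=(105,160);B=(280,160)
for n,c,o,z in [('cork',[(76,46),(160,58),(134,216),(45,206)],A,18),('board',[(50,297),(192,277),(214,490),(70,514)],A,18),
 ('red',[(375,66),(458,40),(503,188),(422,216)],A,18),('weight',[(62,290),(146,300),(132,434),(46,422)],B,24),
 ('bar',[(97,308),(126,309),(116,415),(86,414)],B,60),('blue',[(388,292),(478,284),(498,455),(408,458)],B,18)]:
    P=np.array([w(p,o,z) for p in c]); (cx,cy),_,_=cv2.minAreaRect(P.astype(np.float32))
    ax=P[0]-P[3]+P[1]-P[2]
    print(n,P.mean(0).round(1),'r',np.hypot(*P.mean(0)).round(),'long',np.linalg.norm(ax)/2,'wide',np.linalg.norm(P[1]-P[0]+P[2]-P[3])/2,'yaw',np.arctan2(ax[1],ax[0]))
for n,p,o,z in [('tin',(479,383),A,24),('jar',(113,112),B,60),('dish',(407,105),B,10),('reel',(476,385),B,63)]: print(n,w(p,o,z).round(1))
p=w((476,385),B,63)
rows([p[0],p[1],200],np.arctan2(p[1],p[0])+np.pi/2)
E
```

```text
cork [598.1 310.6] r 674.0 long 99.07286067299061 wide 53.76992323005851 yaw -0.13435307329584867
board [440.4 287.6] r 526.0 long 126.26023301774828 wide 84.9702606797297 yaw 0.13749893293932602
red [596.9 105.8] r 606.0 long 96.81308924471563 wide 52.412712941532085 yaw 0.2950785862821317
weight [ 452.6 -104.7] r 465.0 long 77.67921762509467 wide 50.02790332033963 yaw -0.15574409808154174
bar [ 452.2 -105.1] r 464.0 long 59.156245888989154 wide 16.530999091066523 yaw -0.143210778066145
blue [ 443.2 -308.9] r 540.0 long 97.83476740981604 wide 53.12247774112704 yaw 0.03547028602338322
tin [443.   81.7]
jar [ 594.3 -115.2]
dish [ 604.5 -303.6]
reel [ 435.8 -309.6]
shift [ 251.2 -152.7   41.2] turn z 1.0814408844263137 ee [ 279.4 -558.5  241. ] q6 -0.02 tilt [-0.001  0.001 -1.   ]
```

```bash
python3 -m inch '[[[60,-36,10,0,0,0.1,100],[100,-61,16,0,0,0.2,100],[140,-85,23,0,0,0.3,100],[180,-109,30,0,0,0.4,100],[220,-134,36,0,0,0.43,100],[251,-153,41,0,0,0.43,100],[251,-153,41,0,0,0.43,100],[251,-153,41,0,0,0.43,100],[251,-153,41,0,0,0.43,100]]]'; python3 - <<'E'
from h import *
im=snap('wrist','w1'); rows([436,-310,48],1.606); print(im['hand_eye'])
E
```

```text
t: 1.0
ee_pos: [435.4, -310.6, 200.8]
orientation: [3.141, 0.052, -0.0]
ft_force: [0.4, 0.1, -0.1]
width: 87.6
grasp_force: 0.0
shift [  0.8  -0.9 152.8] turn z -0.0026651950512421863 ee [ 435.2 -310.9  200.8] q6 0.9 tilt [ 0. -0. -1.]
[[ 4.25382942e-04 -9.66394482e-01 -2.57063268e-01  6.91970597e+01]
 [ 9.99999840e-01  3.15309552e-04  4.69415423e-04  1.70511416e-01]
 [-3.72585971e-04 -2.57063427e-01  9.66394462e-01 -1.43374396e+02]
 [ 0.00000000e+00  0.00000000e+00  0.00000000e+00  1.00000000e+00]]
```

View pics/w1.png

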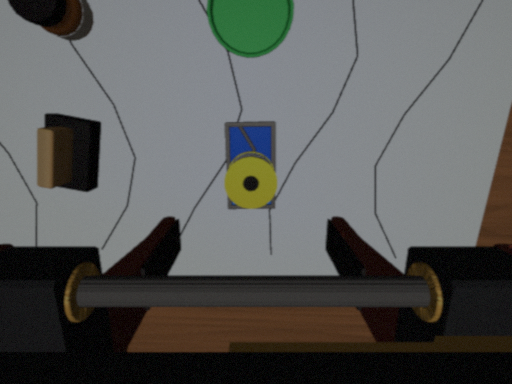

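The wrist view shows the reel disc centred at (251,183) and the blue panel from (225,122) to (275,208).

```bash
python3 - <<'E'
from h import *
im=load('w1'); print(px2w(im,(251,183),63),[px2w(im,p,18)[:2] for p in [(225,122),(275,122),(225,209),(275,209)]])
E
python3 -m inch '[[[1,-1,40,0,0,0,100],[1,-1,80,0,0,0,100],[1,-1,115,0,0,0,100],[1,-1,140,0,0,0,100],[1,-1,152,0,0,0,100],[1,-1,152,0,0,0,100],[1,-1,152,0,0,0,0],[1,-1,152,0,0,0,0],[1,-1,152,0,0,0,0],[1,-1,152,0,0,0,0],[1,-1,152,0,0,0,0],[1,-1,152,0,0,0,0],[1,-1,152,0,0,0,0],[1,-1,152,0,0,0,0]]]'
```

```text
[ 437.50244748 -308.99062924   63.        ] [array([ 494.32936474, -278.46670257]), array([ 496.17863257, -333.11517883]), array([ 394.16208877, -279.38648736]), array([ 396.14842519, -338.46665972])]
t: 2.45
ee_pos: [436.9, -308.9, 49.3]
orientation: [3.141, 0.053, 0.001]
ft_force: [-1.1, 2.1, 7.4]
width: 52.4
grasp_force: 30.0
```

```bash
python3 -m inch '[[[0,0,-10,0,0,0,0],[0,0,-30,0,0,0,0],[0,0,-55,0,0,0,0],[0,0,-75,0,0,0,0],[0,0,-80,0,0,0,0],[0,0,-80,0,0,0,0]]]'; python3 - <<'E'
from h import *
im=snap('wrist','w2'); show('w2',(100,0,420,240),2); rows([604.5,-303.6,37])
E
```

```text
t: 3.05
ee_pos: [436.9, -309.0, 129.4]
orientation: [3.14, 0.053, 0.002]
ft_force: [-1.0, -0.3, -3.1]
width: 53.0
grasp_force: 30.0
shift [168.2   0.6  91.5] turn z None ee [ 436.4 -308.6  128.5] q6 0.9 tilt [-0.  0. -1.]
```

View pics/w2_v.png

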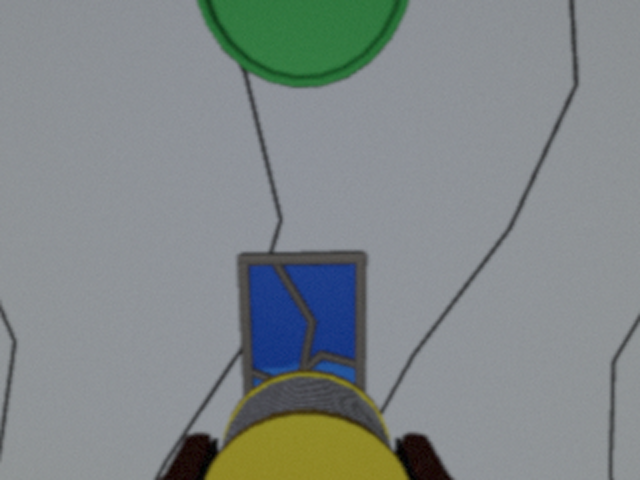

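The reel is held and the dish's near rim is at about (251,43) in the full image, in line with it.

```bash
python3 - <<'E'
from h import *
im=load('w2'); print(px2w(im,(251.5,43),10)+[45,0,0])
E
python3 -m inch '[[[8,0,0,0,0,0,0],[25,0,0,0,0,0,0],[50,0,0,0,0,0,0],[80,0,0,0,0,0,0],[110,0,0,0,0,0,0],[138,1,0,0,0,0,0],[158,1,0,0,0,0,0],[167,1,0,0,0,0,0],[168,1,0,0,0,0,0],[168,1,10,0,0,0,0],[168,1,30,0,0,0,0],[168,1,55,0,0,0,0],[168,1,75,0,0,0,0],[168,1,85,0,0,0,0],[168,1,87,0,0,0,0],[168,1,87,0,0,0,0]]]'
```

```text
[ 607.22435959 -303.9750961    10.        ]
t: 4.7
ee_pos: [604.2, -304.3, 41.7]
orientation: [-3.141, -0.052, 0.0]
ft_force: [0.3, -0.7, -1.9]
width: 53.0
grasp_force: 30.0
```

```bash
python3 -m inch '[[[1,0,1,0,0,0,0],[1,0,2,0,0,0,0],[1,0,3,0,0,0,0],[1,0,4,0,0,0,0],[1,0,4.5,0,0,0,0],[1,0,4.5,0,0,0,0],[1,0,4.5,0,0,0,0]]]'
```

```text
t: 5.4
ee_pos: [605.5, -304.1, 37.2]
orientation: [3.141, 0.053, -0.0]
ft_force: [0.2, 0.7, -2.3]
width: 52.6
grasp_force: 30.0
```

```bash
python3 -m inch '[[[0,0,0.5,0,0,0,0],[0,0,1,0,0,0,0],[0,0,1.5,0,0,0,0],[0,0,2,0,0,0,0],[0,0,2,0,0,0,0]]]'
```

```text
t: 5.9
ee_pos: [605.6, -304.1, 36.4]
orientation: [3.141, 0.053, 0.0]
ft_force: [-3.3, 1.5, 9.0]
width: 52.6
grasp_force: 30.0
```

```bash
python3 -m inch '[[[0,0,0,0,0,0,62],[0,0,0,0,0,0,70],[0,0,0,0,0,0,90],[0,0,0,0,0,0,100],[0,0,0,0,0,0,100],[0,0,0,0,0,0,100],[0,0,-10,0,0,0,100],[0,0,-40,0,0,0,100],[0,0,-80,0,0,0,100],[0,0,-110,0,0,0,100],[0,0,-120,0,0,0,100],[-40,0,-120,0,0,0,100],[-90,0,-120,0,0,0,100],[-135,0,-120,0,0,0,100],[-160,0,-120,0,0,0,100],[-160,0,-120,0,0,0,100],[-160,0,-120,0,0,0,100]]]'; python3 - <<'E'
from h import *
im=snap('wrist','w3'); show('w3',(100,0,420,240),2); snap('top','top3');rows([443.2,-308.9,18])
E
```

```text
t: 7.6
ee_pos: [445.8, -309.8, 155.3]
orientation: [3.141, 0.052, 0.001]
ft_force: [0.3, -0.8, -0.4]
width: 87.7
grasp_force: 0.0
shift [ -3.9  -1.1 137.2] turn z None ee [ 447.  -309.8  155.2] q6 0.91 tilt [ 0.001 -0.001 -1.   ]
```

View pics/w3_v.png

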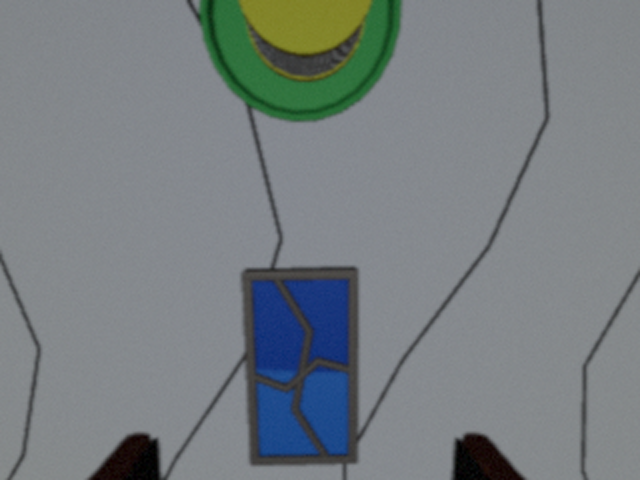

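The reel stands in the dish, with its near lower edge at (306,80). The panel's corners are (243,270), (357,268), (357,462) and (250,465) in the crop.

```bash
python3 - <<'E'
from h import *
im=load('w3'); w=lambda p,z: px2w(im,(p[0]/2+100,p[1]/2),z)[:2]
P=np.array([w(p,18) for p in [(243,270),(357,268),(357,462),(250,465)]]); c=P.mean(0); ax=P[0]-P[3]+P[1]-P[2]; yaw=np.arctan2(ax[1],ax[0])
print(P.round(1),c,yaw,'reel',w((306,80),5)+[26.5,0],'dish',w((302,121),10)+[45,0])
rows([c[0],c[1],22],yaw+np.pi/2)
E
```

```text
[[ 494.1 -278.6]
 [ 496.9 -332.8]
 [ 397.9 -338.4]
 [ 394.4 -282.8]] [ 445.83280943 -308.16058789] 0.04893488410392975 reel [ 606.72296867 -305.77808428] dish [ 606.91945323 -304.54443794]
shift [ -1.2  -1.7 133.2] turn z -0.014782061393732171 ee [ 447.  -309.8  155.2] q6 0.91 tilt [ 0.001 -0.001 -1.   ]
```

Reel is centred in the dish. Grasping the blue panel.

```bash
python3 -m inch '[[[-1,-2,40,0,0,-0.015,100],[-1,-2,80,0,0,-0.015,100],[-1,-2,110,0,0,-0.015,100],[-1,-2,127,0,0,-0.015,100],[-1,-2,132,0,0,-0.015,100],[-1,-2,132,0,0,-0.015,100],[-1,-2,132,0,0,-0.015,0],[-1,-2,132,0,0,-0.015,0],[-1,-2,132,0,0,-0.015,0],[-1,-2,132,0,0,-0.015,0],[-1,-2,132,0,0,-0.015,0],[-1,-2,132,0,0,-0.015,0],[-1,-2,132,0,0,-0.015,0],[-1,-2,132,0,0,-0.015,0]]]'
python3 -m inch '[[[0,0,-10,0,0,0,0],[0,0,-30,0,0,0,0],[0,0,-60,0,0,0,0],[0,0,-90,0,0,0,0],[0,0,-115,0,0,0,0],[0,0,-130,0,0,0,0],[0,0,-130,0,0,0,0],[0,0,-130,0,0,0,0]]]'
python3 - <<'E'
from h import *
rows([360,287.6,152],.1375+np.pi/2)
rows([440.4,287.6,152],.1375+np.pi/2)
E
```

```text
t: 9.1
ee_pos: [444.9, -307.8, 23.8]
orientation: [3.14, 0.076, 0.001]
ft_force: [-1.1, 0.7, 6.9]
width: 55.6
grasp_force: 30.0
t: 9.9
ee_pos: [444.3, -307.4, 153.2]
orientation: [3.141, 0.077, 0.0]
ft_force: [-0.0, 0.4, -2.0]
width: 55.7
grasp_force: 30.0
shift [ -55.2 -598.4    1.1] turn z -0.08877087930127647 ee [ 444.3 -307.4  153.2] q6 0.89 tilt [ 0. -0. -1.]
shift [  25.1 -594.5    1.1] turn z -0.08877087930127647 ee [ 444.3 -307.4  153.2] q6 0.89 tilt [ 0. -0. -1.]
```

```bash
python3 -m inch '[[[-1,-10,0,0,0,0,0],[-3,-30,0,0,0,0,0],[-6,-60,0,0,0,-0.01,0],[-10,-100,0,0,0,-0.01,0],[-14,-140,0,0,0,-0.02,0],[-18,-180,0,0,0,-0.03,0],[-22,-220,0,0,0,-0.04,0],[-26,-260,0,0,0,-0.05,0],[-30,-300,0,0,0,-0.06,0],[-34,-340,0,0,0,-0.07,0],[-38,-380,0,0,0,-0.08,0],[-42,-420,0,0,0,-0.09,0],[-46,-460,0,0,0,-0.09,0],[-50,-500,0,0,0,-0.09,0],[-53,-535,0,0,0,-0.09,0],[-55,-565,0,0,0,-0.09,0],[-55,-585,0,0,0,-0.09,0],[-55,-596,0,0,0,-0.09,0],[-55,-598,0,0,0,-0.09,0],[-55,-598,0,0,0,-0.09,0]]]'
python3 - <<'E'
from h import *
im=snap('wrist','w4'); show('w4',(56,0,456,300),2)
E
```

```text
t: 11.9
ee_pos: [359.6, 286.6, 152.8]
orientation: [3.133, 0.219, -0.002]
ft_force: [-0.8, -0.2, -2.4]
width: 55.9
grasp_force: 30.0
```

View pics/w4_v.png

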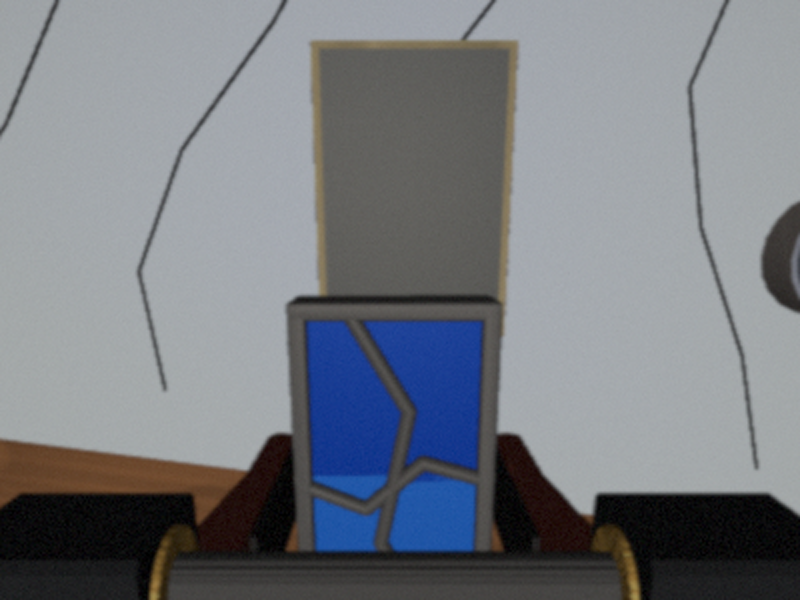

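Board's far corners are at (311,42) and (517,41), with its sides at (320,290) and (503,290). The held panel's far edge runs from (289,304) to (500,304).

```bash
python3 - <<'E'
from h import *
im=load('w4'); w=lambda p,z: px2w(im,(p[0]/2+56,p[1]/2),z)[:2]
def end(a,b,c,d,z,L):
    a,b,c,d=[w(p,z) for p in (a,b,c,d)]
    s=(a-c)/np.linalg.norm(a-c)+(b-d)/np.linalg.norm(b-d); e=a-b; f=np.array([e[1],-e[0]]); f*=np.sign(f@s)
    f/=np.linalg.norm(f); s/=np.linalg.norm(s)
    print('w',np.linalg.norm(e),'yaw side',np.arctan2(s[1],s[0]),'yaw end',np.arctan2(f[1],f[0])); return (a+b)/2-s*L/2
bc=end((311,42),(517,41),(320,290),(503,290),18,130); print('board',bc)
pc=end((289,304),(500,304),(303,550),(490,550),im['o']['ee_pos'][2]-23.8+18,100); print('panel',pc,im['o']['ee_pos'])
rows([bc[0],bc[1],60],.1375+np.pi/2)
E
```

```text
w 88.30542871131898 yaw side 0.13767333491155784 yaw end 0.14449082547718423
board [440.77781551 289.03231873]
w 54.154824315514134 yaw side 0.14827992405866244 yaw end 0.1396400836357314
panel [359.72033846 285.79061394] [359.63656774 286.57051493 152.76441084]
shift [80.7  8.3 92.7] turn z 0.0011970871754289902 ee [359.8 286.2 152.8] q6 2.08 tilt [-0.001 -0.001 -1.   ]
```

```bash
python3 -m inch '[[[8,1,0,0,0,0,0],[25,3,0,0,0,0,0],[48,5,0,0,0,0,0],[68,8,0,0,0,0,0],[79,8,0,0,0,0,0],[81,8,0,0,0,0,0],[81,8,10,0,0,0,0],[81,8,30,0,0,0,0],[81,8,55,0,0,0,0],[81,8,80,0,0,0,0],[81,8,98,0,0,0,0],[81,8,105,0,0,0,0],[81,8,107,0,0,0,0],[81,8,108,0,0,0,0],[81,8,109,0,0,0,0],[81,8,110,0,0,0,0],[81,8,110.5,0,0,0,0],[81,8,110.5,0,0,0,0]]]'
```

```text
t: 13.75
ee_pos: [442.0, 290.4, 43.0]
orientation: [-3.134, -0.218, -0.001]
ft_force: [-1.2, 0.6, -2.2]
width: 55.8
grasp_force: 30.0
```

```bash
python3 -m inch '[[[-1,1,0.5,0,0,0,0],[-1,1,1,0,0,0,0],[-1,1,1.5,0,0,0,0],[-1,1,2,0,0,0,0],[-1,1,2,0,0,0,0]]]'
```

```text
t: 14.25
ee_pos: [440.8, 289.0, 41.7]
orientation: [3.134, 0.218, -0.001]
ft_force: [-3.7, -2.6, 14.3]
width: 55.7
grasp_force: 30.0
```

```bash
python3 -m inch '[[[-1,1,1.5,0,0,0,66],[-1,1,1.5,0,0,0,75],[-1,1,1.5,0,0,0,90],[-1,1,1.5,0,0,0,100],[-1,1,1.5,0,0,0,100],[-1,1,1.5,0,0,0,100],[-1,1,-10,0,0,0,100],[-1,1,-40,0,0,0,100],[-1,1,-80,0,0,0,100],[-1,1,-110,0,0,0,100],[-1,1,-115,0,0,0,100],[-1,1,-115,0,0,0,100]]]'
python3 - <<'E'
from h import *
im=snap('wrist','w5'); show('w5',(56,0,456,300),2); rows([598,310.6,150],-.134+np.pi/2)
E
```

```text
t: 15.45
ee_pos: [440.6, 288.5, 157.1]
orientation: [-3.133, -0.218, -0.004]
ft_force: [0.0, 0.5, -0.3]
width: 87.6
grasp_force: 0.0
shift [159.7  -0.5   5.8] turn z 0.2727593804577362 ee [439.9 288.  155.8] q6 1.99 tilt [ 0.  0. -1.]
```

View pics/w5_v.png

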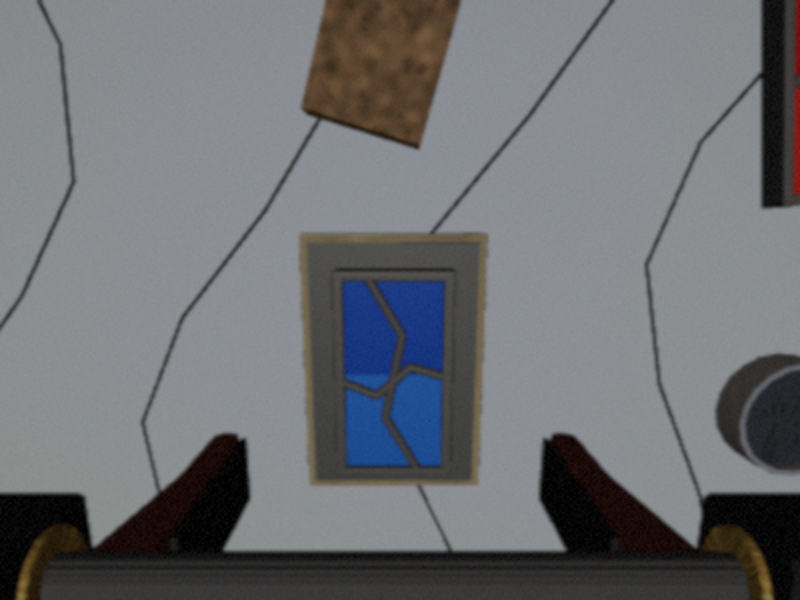

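Blue is centred on the board. The cork's near corners are at (304,106) and (418,146).

```bash
python3 - <<'E'
from h import *
im=load('w5'); w=lambda p,z: px2w(im,(p[0]/2+56,p[1]/2),z)[:2]
a,b=w((305,105),18),w((417,144),18); e=b-a; f=np.array([-e[1],e[0]])/np.linalg.norm(e); print(np.linalg.norm(e),'yaw',np.arctan2(f[1],f[0]),(a+b)/2+f*50)
a,b=w((326,0),18),w((460,0),18); print(a,b)
P=np.array([w(p,36) for p in [(333,270),(454,270),(447,468),(336,468)]]);B=np.array([w(p,18) for p in [(300,235),(487,235),(478,484),(311,484)]]); print('blue',P.mean(0),'board',B.mean(0))
rows([599,310.6,24],-.14+np.pi/2)
E
```

```text
52.83900154373188 yaw -0.17419941257689905 [600.66635157 309.97638218]
[598.48689607 339.88951131] [606.45601819 282.94309546]
blue [443.3472548  289.38550501] board [442.5566414  288.53522738]
shift [160.6  -0.4 131.8] turn z 0.2787593804577364 ee [439.9 288.  155.8] q6 1.99 tilt [ 0.  0. -1.]
```

```bash
python3 -m inch '[[[40,0,0,0,0,0.1,100],[85,0,0,0,0,0.2,100],[130,0,10,0,0,0.285,100],[160,0,40,0,0,0.285,100],[161,0,80,0,0,0.285,100],[161,0,110,0,0,0.285,100],[161,0,127,0,0,0.285,100],[161,0,132,0,0,0.285,100],[161,0,132,0,0,0.285,100],[161,0,132,0,0,0.285,0],[161,0,132,0,0,0.285,0],[161,0,132,0,0,0.285,0],[161,0,132,0,0,0.285,0],[161,0,132,0,0,0.285,0],[161,0,132,0,0,0.285,0],[161,0,132,0,0,0.285,0],[161,0,132,0,0,0.285,0]]]'
python3 -m inch '[[[0,0,-10,0,0,0,0],[0,0,-30,0,0,0,0],[0,0,-60,0,0,0,0],[0,0,-90,0,0,0,0],[0,0,-115,0,0,0,0],[0,0,-126,0,0,0,0],[0,0,-126,0,0,0,0],[0,0,-126,0,0,0,0]]]'
python3 - <<'E'
from h import *
rows([441,289,66],.1375+np.pi/2); rows([370,279,66],.1375+np.pi/2)
E
```

```text
t: 17.2
ee_pos: [600.0, 310.7, 24.6]
orientation: [-3.133, 0.229, -0.001]
ft_force: [-1.3, 0.2, 6.8]
width: 55.7
grasp_force: 30.0
t: 18.0
ee_pos: [598.9, 310.1, 148.8]
orientation: [3.133, -0.229, -0.002]
ft_force: [-0.0, -0.6, -1.3]
width: 56.0
grasp_force: 30.0
shift [-153.1   43.8   83. ] turn z -0.28371336606728326 ee [598.9 310.1 148.8] q6 2.18 tilt [-0.001 -0.001 -1.   ]
shift [-221.9   64.    83.1] turn z -0.28371336606728326 ee [598.9 310.1 148.8] q6 2.18 tilt [-0.001 -0.001 -1.   ]
```

```bash
python3 -m inch '[[[-6,2,0,0,0,-0.02,0],[-20,6,0,0,0,-0.06,0],[-45,13,0,0,0,-0.12,0],[-75,21,0,0,0,-0.18,0],[-105,30,0,0,0,-0.24,0],[-130,37,0,0,0,-0.284,0],[-147,42,0,0,0,-0.284,0],[-153,44,0,0,0,-0.284,0],[-153,44,0,0,0,-0.284,0],[-153,44,10,0,0,-0.284,0],[-153,44,30,0,0,-0.284,0],[-153,44,55,0,0,-0.284,0],[-153,44,74,0,0,-0.284,0],[-153,44,82,0,0,-0.284,0],[-153,44,84,0,0,-0.284,0],[-153,44,85,0,0,-0.284,0],[-153,44,86,0,0,-0.284,0],[-153,44,86.5,0,0,-0.284,0],[-153,44,86.5,0,0,-0.284,0]]]'; python3 -c "
from h import *
rows([441,289,60],.1375+np.pi/2)"
```

```text
t: 19.9
ee_pos: [442.1, 289.4, 63.8]
orientation: [-3.134, -0.216, -0.002]
ft_force: [-0.0, -1.1, -0.3]
width: 55.8
grasp_force: 30.0
shift [-1.2  0.2  3.8] turn z 0.0003493012418021024 ee [442.1 289.4  63.8] q6 1.99 tilt [ 0.001  0.001 -1.   ]
```

```bash
python3 -m inch '[[[-1,0,0.5,0,0,0,0],[-1,0,1,0,0,0,0],[-1,0,1.5,0,0,0,0],[-1,0,2,0,0,0,0],[-1,0,2.5,0,0,0,0],[-1,0,2.5,0,0,0,0]]]'
```

```text
t: 20.5
ee_pos: [440.8, 289.0, 60.6]
orientation: [3.134, 0.216, -0.0]
ft_force: [0.1, 0.2, -1.2]
width: 55.9
grasp_force: 30.0
```

```bash
python3 -m inch '[[[0,0,0.5,0,0,0,0],[0,0,1,0,0,0,0],[0,0,1,0,0,0,0]]]'
```

```text
t: 20.8
ee_pos: [440.8, 289.0, 60.5]
orientation: [-3.134, -0.216, -0.0]
ft_force: [-2.5, -1.8, 9.9]
width: 55.7
grasp_force: 30.0
```

Contact. Release, lift, then head to the red panel side for a look.

```bash
python3 -m inch '[[[0,0,0.5,0,0,0,66],[0,0,0.5,0,0,0,75],[0,0,0.5,0,0,0,90],[0,0,0.5,0,0,0,100],[0,0,0.5,0,0,0,100],[0,0,0.5,0,0,0,100],[0,0,-10,0,0,0,100],[0,0,-40,0,0,0,100],[0,0,-80,0,0,0,100],[0,0,-95,0,0,0,100],[0,0,-95,0,0,0,100]]]'
python3 - <<'E'
from h import *
snap('wrist','w6')
rows([530,90,157],.295+np.pi/2)
E
```

```text
t: 21.9
ee_pos: [442.3, 290.0, 157.8]
orientation: [-3.131, -0.216, -0.008]
ft_force: [-0.9, 0.1, 0.1]
width: 87.5
grasp_force: 0.0
shift [ 60.4 209.7  -1. ] turn z -0.15719066743934595 ee [441.4 289.4 156.1] q6 1.99 tilt [ 0.003  0.002 -1.   ]
```

```bash
python3 -m inch '[[[12,40,0,0,0,-0.05,100],[26,88,0,0,0,-0.1,100],[40,136,0,0,0,-0.157,100],[52,180,0,0,0,-0.157,100],[60,210,0,0,0,-0.157,100],[60,210,0,0,0,-0.157,100],[60,210,0,0,0,-0.157,100],[60,210,0,0,0,-0.157,100]]]'
python3 - <<'E'
from h import *
snap('wrist','w7'); f=[cv2.imread('pics/%s.png'%n)[0:280,150:350] for n in ('w6','w7')]
cv2.imwrite('pics/c67.png',cv2.resize(np.hstack(f),None,fx=2,fy=2,interpolation=cv2.INTER_CUBIC))
E
```

```text
t: 22.75
ee_pos: [528.1, 89.9, 153.8]
orientation: [-3.107, -0.462, 0.003]
ft_force: [-0.0, 0.5, -0.0]
width: 87.8
grasp_force: 0.0
```

View pics/c67.png

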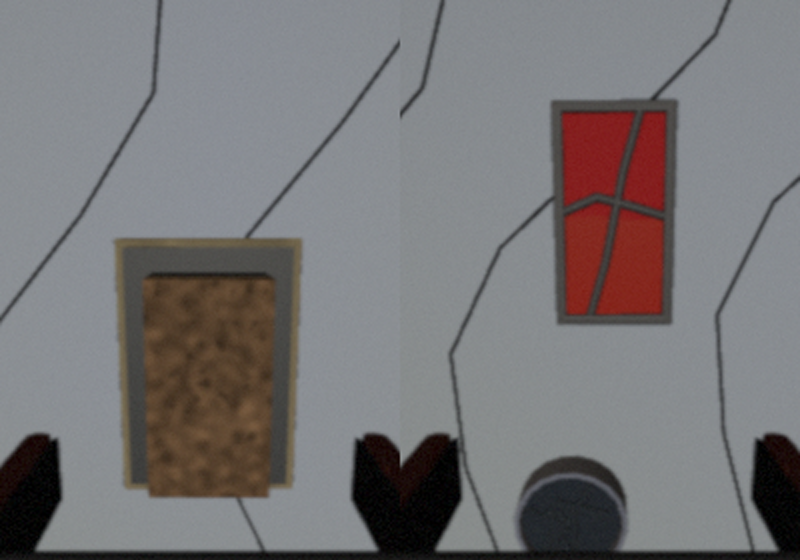

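Left: cork at (143,275)–(270,496), square on the board. Right: red panel corners at (552,100), (677,100), (671,323), (558,323).

```bash
python3 - <<'E'
from h import *
def q(im,P,z,dx=0):
    P=np.array([px2w(im,((p[0]-dx)/2+150,p[1]/2),z)[:2] for p in P]); ax=P[0]-P[3]+P[1]-P[2]
    y=np.arctan2(ax[1],ax[0]); print(P.mean(0).round(1),np.linalg.norm(ax)/2,np.linalg.norm(P[1]-P[0]+P[2]-P[3])/2,y); return P.mean(0),y
i6,i7=load('w6'),load('w7')
q(i6,[(143,275),(275,275),(270,496),(148,496)],54); q(i6,[(116,240),(301,240),(292,487),(126,487)],18)
c,y=q(i7,[(552,100),(677,100),(671,323),(558,323)],18,400); rows([c[0],c[1],24],y+np.pi/2)
E
```

```text
[442.  288.5] 101.2433272099316 56.08035042255281 0.1396850660254548
[442.7 288.6] 127.1572202949123 87.85794474745418 0.14155303414405057
[599.4 107.3] 99.02913081298922 54.90559609583273 0.2996985962286511
shift [ 73.3   4.4 130. ] turn z -0.003621612486530701 ee [528.2  90.2 154.1] q6 1.42 tilt [-0.001 -0.    -1.   ]
```

```bash
python3 -m inch '[[[30,2,0,0,0,0,100],[65,4,0,0,0,0,100],[73,4,30,0,0,0,100],[73,4,75,0,0,0,100],[73,4,110,0,0,0,100],[73,4,126,0,0,0,100],[73,4,130,0,0,0,100],[73,4,130,0,0,0,100],[73,4,130,0,0,0,0],[73,4,130,0,0,0,0],[73,4,130,0,0,0,0],[73,4,130,0,0,0,0],[73,4,130,0,0,0,0],[73,4,130,0,0,0,0],[73,4,130,0,0,0,0],[73,4,130,0,0,0,0]]]'
python3 -m inch '[[[0,0,-10,0,0,0,0],[0,0,-30,0,0,0,0],[0,0,-60,0,0,0,0],[0,0,-90,0,0,0,0],[0,0,-115,0,0,0,0],[0,0,-126,0,0,0,0],[0,0,-126,0,0,0,0],[0,0,-126,0,0,0,0]]]'
python3 - <<'E'
from h import *
rows([441.5,289,79],.1375+np.pi/2)
E
```

```text
t: 24.4
ee_pos: [600.5, 106.7, 25.4]
orientation: [-3.107, -0.461, -0.001]
ft_force: [-1.6, 0.3, 6.4]
width: 55.7
grasp_force: 30.0
t: 25.2
ee_pos: [599.4, 106.5, 149.9]
orientation: [3.107, 0.461, -0.002]
ft_force: [1.0, 0.3, -0.5]
width: 55.8
grasp_force: 30.0
shift [ -98.  -220.5   71. ] turn z 0.1573245703324453 ee [599.4 106.5 149.9] q6 1.43 tilt [-0.001 -0.    -1.   ]
```

```bash
python3 -m inch '[[[-4,-8,0,0,0,0.01,0],[-12,-26,0,0,0,0.03,0],[-24,-55,0,0,0,0.06,0],[-39,-88,0,0,0,0.09,0],[-55,-123,0,0,0,0.12,0],[-70,-157,0,0,0,0.157,0],[-83,-187,0,0,0,0.157,0],[-93,-209,0,0,0,0.157,0],[-97,-218,0,0,0,0.157,0],[-98,-220.5,0,0,0,0.157,0],[-98,-220.5,0,0,0,0.157,0],[-98,-220.5,10,0,0,0.157,0],[-98,-220.5,30,0,0,0.157,0],[-98,-220.5,50,0,0,0.157,0],[-98,-220.5,62,0,0,0.157,0],[-98,-220.5,66,0,0,0.157,0],[-98,-220.5,67,0,0,0.157,0],[-98,-220.5,68,0,0,0.157,0],[-98,-220.5,68,0,0,0.157,0]]]'; python3 -c "
from h import *
rows([441.5,289,79.4],.1375+np.pi/2)"
```

```text
t: 27.1
ee_pos: [442.7, 289.3, 83.3]
orientation: [-3.134, -0.216, -0.002]
ft_force: [0.3, 0.4, -1.4]
width: 55.5
grasp_force: 30.0
shift [-1.2  0.2  3.8] turn z 0.0001962379160160843 ee [442.7 289.3  83.3] q6 1.99 tilt [ 0.001  0.001 -1.   ]
```

```bash
python3 -m inch '[[[-1,0,0.5,0,0,0,0],[-1,0,1,0,0,0,0],[-1,0,1.5,0,0,0,0],[-1,0,2,0,0,0,0],[-1,0,2.5,0,0,0,0],[-1,0,3,0,0,0,0],[-1,0,3,0,0,0,0]]]'
```

```text
t: 27.8
ee_pos: [441.2, 289.0, 79.6]
orientation: [3.134, 0.216, -0.0]
ft_force: [-0.4, 0.0, -0.6]
width: 55.8
grasp_force: 30.0
```

```bash
python3 -m inch '[[[0,0,0.5,0,0,0,0],[0,0,1,0,0,0,0],[0,0,1,0,0,0,0]]]'
```

```text
t: 28.1
ee_pos: [441.2, 289.0, 79.3]
orientation: [-3.134, -0.216, 0.0]
ft_force: [-2.1, -1.9, 7.2]
width: 56.2
grasp_force: 30.0
```

```bash
python3 -m inch '[[[0,0,0.5,0,0,0,66],[0,0,0.5,0,0,0,75],[0,0,0.5,0,0,0,90],[0,0,0.5,0,0,0,100],[0,0,0.5,0,0,0,100],[0,0,0.5,0,0,0,100],[0,0,-10,0,0,0,100],[0,0,-40,0,0,0,100],[0,0,-80,0,0,0,100],[0,0,-95,0,0,0,100],[0,0,-95,0,0,0,100]]]'
python3 - <<'E'
from h import *
snap('wrist','w8')
rows([395,-97,174],-.15+np.pi/2)
E
```

```text
t: 29.2
ee_pos: [442.7, 289.9, 176.8]
orientation: [-3.131, -0.216, -0.008]
ft_force: [-0.4, 0.5, -0.1]
width: 87.8
grasp_force: 0.0
shift [-99.5 376.3   0.4] turn z 0.2878079847844135 ee [441.8 289.4 175.1] q6 1.99 tilt [ 0.003  0.002 -1.   ]
```

```bash
python3 -m inch '[[[-11,40,0,0,0,0.05,100],[-23,87,0,0,0,0.1,100],[-36,135,0,0,0,0.15,100],[-48,183,0,0,0,0.2,100],[-61,231,0,0,0,0.25,100],[-73,279,0,0,0,0.288,100],[-86,327,0,0,0,0.288,100],[-97,366,0,0,0,0.288,100],[-99,376,0,0,0,0.288,100],[-99,376,0,0,0,0.288,100],[-99,376,0,0,0,0.288,100]]]'
python3 - <<'E'
from h import *
snap('wrist','w9'); f=[cv2.imread('pics/%s.png'%n)[0:280,150:350] for n in ('w8','w9')]
cv2.imwrite('pics/c89.png',cv2.resize(np.hstack(f),None,fx=2,fy=2,interpolation=cv2.INTER_CUBIC))
E
```

```text
t: 30.35
ee_pos: [394.4, -96.3, 173.1]
orientation: [-3.132, 0.236, 0.002]
ft_force: [0.2, 1.0, 0.1]
width: 87.8
grasp_force: 0.0
```

View pics/c89.png

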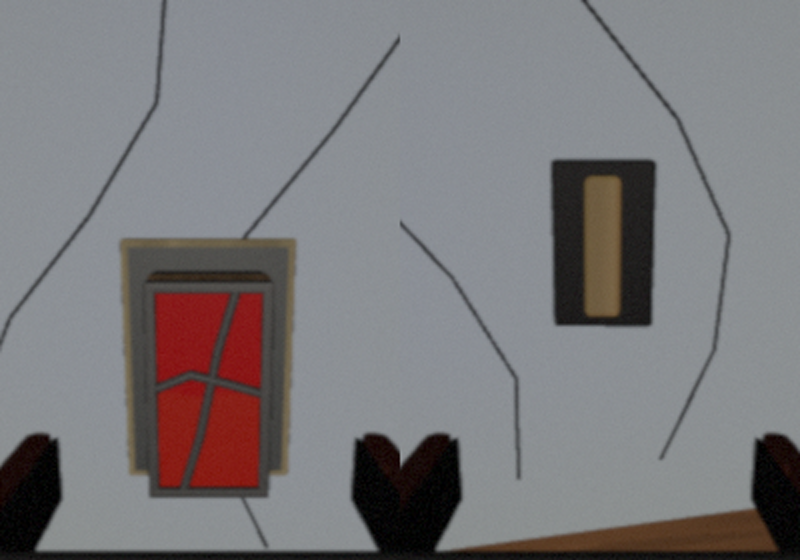

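Left: red panel corners (145,283), (272,283), (267,496), (150,496), stacked square. Right: weight block at (552,160)–(652,324), its bar at (585,177)–(620,317).

```bash
python3 - <<'E'
from h import *
def q(im,P,z,dx=0):
    P=np.array([px2w(im,((p[0]-dx)/2+150,p[1]/2),z)[:2] for p in P]); ax=P[0]-P[3]+P[1]-P[2]
    y=np.arctan2(ax[1],ax[0]); print(P.mean(0).round(1),np.linalg.norm(ax)/2,np.linalg.norm(P[1]-P[0]+P[2]-P[3])/2,y); return P.mean(0),y
i6,i7=load('w8'),load('w9')
q(i6,[(145,283),(272,283),(267,496),(150,496)],72)
c,y=q(i7,[(552,160),(655,160),(652,324),(556,324)],24,400); q(i7,[(585,177),(621,177),(620,317),(585,317)],60,400)
rows([c[0],c[1],48],y+np.pi/2)
E
```

```text
[440.4 288.4] 98.31557881755617 54.18159524843224 0.1394617840229896
[ 454.2 -104.8] 78.23415081140595 48.72921203709501 -0.1479147925921297
[ 453.6 -104.4] 58.79578776709352 15.285222701395986 -0.15515702883881868
shift [ 6.030e+01 -1.000e-01  1.251e+02] turn z -0.0014476669666656505 ee [394.6 -96.  173.2] q6 1.45 tilt [-0.001  0.001 -1.   ]
```

```bash
python3 -m inch '[[[30,0,0,0,0,0,100],[59,0,10,0,0,0,100],[60,0,40,0,0,0,100],[60,0,80,0,0,0,100],[60,0,110,0,0,0,100],[60,0,122,0,0,0,100],[60,0,125,0,0,0,100],[60,0,125,0,0,0,100],[60,0,125,0,0,0,0],[60,0,125,0,0,0,0],[60,0,125,0,0,0,0],[60,0,125,0,0,0,0],[60,0,125,0,0,0,0],[60,0,125,0,0,0,0],[60,0,125,0,0,0,0],[60,0,125,0,0,0,0],[60,0,125,0,0,0,0],[60,0,125,0,0,0,0],[60,0,125,0,0,0,0],[60,0,125,0,0,0,0]]]'
python3 -m inch '[[[0,0,-5,0,0,0,0],[0,0,-15,0,0,0,0],[0,0,-35,0,0,0,0],[0,0,-60,0,0,0,0],[0,0,-85,0,0,0,0],[0,0,-110,0,0,0,0],[0,0,-130,0,0,0,0],[0,0,-140,0,0,0,0],[0,0,-143,0,0,0,0],[0,0,-143,0,0,0,0]]]'
python3 - <<'E'
from h import *
im=snap('wrist','w10');rows([441,289,124],.1375+np.pi/2)
E
```

```text
t: 32.4
ee_pos: [454.0, -105.8, 48.6]
orientation: [-3.132, 0.236, 0.001]
ft_force: [0.5, 4.2, -0.5]
width: 16.1
grasp_force: 30.0
t: 33.4
ee_pos: [453.8, -106.0, 191.6]
orientation: [3.133, -0.236, -0.0]
ft_force: [0.7, 0.4, -7.3]
width: 15.7
grasp_force: 30.0
shift [ -71.4 -388.6   67.2] turn z -0.28771007740059273 ee [ 453.5 -105.9  191. ] q6 1.47 tilt [-0.001  0.    -1.   ]
```

```bash
python3 -m inch '[[[-1,-6,0,0,0,0,0],[-4,-20,0,0,0,-0.02,0],[-8,-42,0,0,0,-0.04,0],[-13,-70,0,0,0,-0.06,0],[-19,-102,0,0,0,-0.08,0],[-25,-136,0,0,0,-0.11,0],[-31,-170,0,0,0,-0.14,0],[-38,-205,0,0,0,-0.17,0],[-44,-240,0,0,0,-0.2,0],[-51,-275,0,0,0,-0.23,0],[-57,-308,0,0,0,-0.26,0],[-62,-338,0,0,0,-0.28,0],[-67,-362,0,0,0,-0.288,0],[-70,-379,0,0,0,-0.288,0],[-71,-387,0,0,0,-0.288,0],[-71,-389,0,0,0,-0.288,0],[-71,-389,0,0,0,-0.288,0],[-71,-389,0,0,0,-0.288,0]]]'
python3 - <<'E'
from h import *
im=snap('wrist','w11');rows([441.2,289,120.6],.1375+np.pi/2); show('w11',(56,0,456,300),2)
E
```

```text
t: 35.25
ee_pos: [442.1, 288.3, 191.5]
orientation: [3.134, 0.215, -0.001]
ft_force: [-0.4, 0.0, -6.9]
width: 15.7
grasp_force: 30.0
shift [-0.8 -0.9 71. ] turn z -0.0007797612637885365 ee [442.1 288.3 191.6] q6 1.99 tilt [-0. -0. -1.]
```

View pics/w11_v.png

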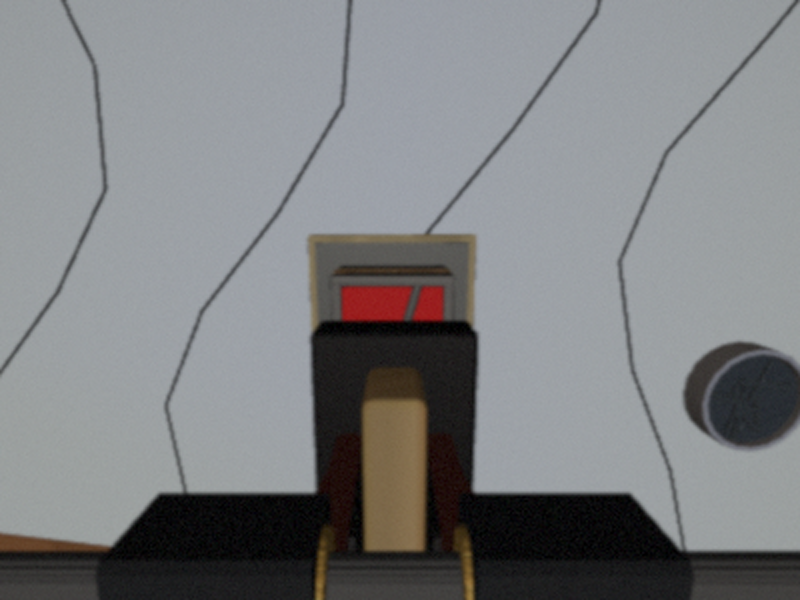

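The weight hangs level at (395,420), lined up with the stack at (392,300). Lowering it.

```bash
python3 -m inch '[[[-1,-1,5,0,0,0,0],[-1,-1,18,0,0,0,0],[-1,-1,35,0,0,0,0],[-1,-1,50,0,0,0,0],[-1,-1,61,0,0,0,0],[-1,-1,65,0,0,0,0],[-1,-1,66,0,0,0,0],[-1,-1,67,0,0,0,0],[-1,-1,67.5,0,0,0,0],[-1,-1,68,0,0,0,0],[-1,-1,68.5,0,0,0,0],[-1,-1,69,0,0,0,0],[-1,-1,69,0,0,0,0]]]'
```

```text
t: 36.6
ee_pos: [441.1, 290.1, 122.8]
orientation: [-3.134, -0.216, -0.0]
ft_force: [0.5, 0.0, -6.4]
width: 16.1
grasp_force: 30.0
```

```bash
python3 -m inch '[[[0,0,0.5,0,0,0,0],[0,0,1,0,0,0,0],[0,0,1.5,0,0,0,0],[0,0,2,0,0,0,0],[0,0,2.3,0,0,0,0],[0,0,2.3,0,0,0,0]]]'
```

```text
t: 37.2
ee_pos: [441.0, 290.1, 120.6]
orientation: [3.134, 0.216, -0.0]
ft_force: [-0.3, -0.6, -3.0]
width: 15.6
grasp_force: 30.0
```

```bash
python3 -m inch '[[[0,0,0.3,0,0,0,0],[0,0,0.6,0,0,0,0],[0,0,0.6,0,0,0,0]]]'
```

```text
t: 37.5
ee_pos: [441.1, 290.1, 120.6]
orientation: [-3.134, -0.216, -0.0]
ft_force: [-3.5, -1.9, 6.4]
width: 15.8
grasp_force: 30.0
```

```bash
python3 -m inch '[[[0,0,0.3,0,0,0,21],[0,0,0.3,0,0,0,28],[0,0,0.3,0,0,0,45],[0,0,0.3,0,0,0,60],[0,0,0.3,0,0,0,60],[0,0,0.3,0,0,0,60],[0,0,-10,0,0,0,60],[0,0,-35,0,0,0,60],[0,0,-70,0,0,0,60],[0,0,-95,0,0,0,60],[0,0,-95,0,0,0,60],[-40,0,-95,0,0,0,60],[-70,0,-95,0,0,0,60],[-70,0,-95,0,0,0,60],[-70,0,-95,0,0,0,60]]]'
python3 - <<'E'
from h import *
snap('wrist','w12'); snap('top','t12'); a=cv2.imread('pics/w12.png')[0:300,120:380]
b=cv2.imread('pics/t12.png')[60:290,105:430]
b=cv2.resize(cv2.convertScaleAbs(b,alpha=1.6),(424,300)); cv2.imwrite('pics/c12.png',np.hstack([a,b]))
E
```

```text
t: 39.0
ee_pos: [371.5, 280.5, 214.7]
orientation: [-3.134, -0.217, -0.0]
ft_force: [0.2, -0.2, 0.3]
width: 53.0
grasp_force: 0.0
```

View pics/c12.png

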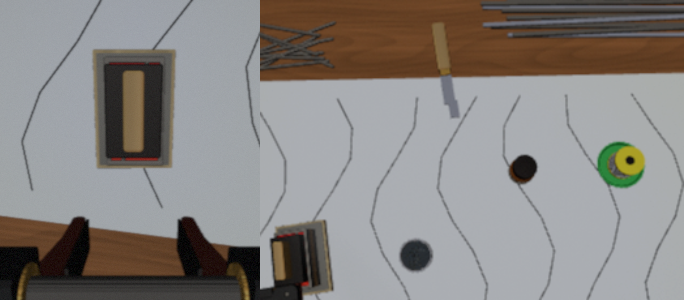

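The stack at (134,110) is square and centred on the board, the reel stands in the dish at (625,162), and the jar, tin and knife look unmoved. Handing in.

```bash
python3 -c "
from h import *
print(ctrl.close_job())"
```

```text
the job is handed in; nothing more can be done
None
```

I handed the job in at about 39 s: the reel stands upright in the green dish, and the blue panel, cork board, red panel and weight are stacked on the pressing board, centred and aligned in the last pictures, with everything released and the flux jar, nail tin and lead knife not visibly moved; the hand-in call returned no verdict.

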